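# Sweep the parts box clean, seat its double lid, take off the outer lid

## Task

Pick up the scraper block and with it sweep all the copper chips off the parts box's top plate into the grey trough on its side, then stand or lay the scraper on the bench. Carry the two nested lids together by the inner lid's black knob, lower them gently so that the inner lid sits fully home in the round mouth, and let go; then take the outer lid alone by its neck, lift it level until all of it is higher than the knob, leaving the inner lid seated, and finish while still holding the outer lid up in the gripper. Touch the chips only with the scraper, and leave the reel, carton and screwdriver alone.

Things in the scene. Friction and masses are not known exactly. Their poses are not given: they have to be found in the camera images.
- mouth (a point): Centre of the round mouth (64 mm hole through a 12 mm thick plate) in the blue parts box's flat aluminium top plate, on the plate's upper face, 50 mm above the bench; z up. The plate is 150 mm along x (75 mm either side of this point) and reaches along y from -66 to +95 mm. Beyond its +y edge lies the chip trough.
- parts_box: Parts box, fixed to the bench; origin 50 mm straight below mouth, same axes. On its +y side, from y = 95 to 153 mm and over the whole 150 mm along x, is a grey open-topped chip trough: walls 4 mm thick reaching 36 mm above the bench (14 mm lower than the top plate), floor 6 mm above the bench.
- scraper_center (a point): Centre of the scraper block (about 160 g), which stands on the bench: 70 mm high in all, the point 35 mm above its underside. Black rubber foot 125 mm along x, 26 mm along y, 20 mm high; on it a yellow grip 70 mm along x, 20 mm thick along y, from 20 to 70 mm above the underside. x along its length, y through its thickness, z up.
- scraper: The whole scraper block: its origin is the centre of its underside, 35 mm below scraper_center; same axes.
- inner_knob (a point): Middle of the inner lid's black knob, on the lid's axis; z up. The knob is 22 mm across and 32 mm high (16 mm below to 16 mm above the point). Below it an orange stem, 16 mm across and 36 mm high, runs down through the outer lid's neck to the flange. Lifted by the knob, the inner lid carries the loose outer lid with it. Round: yaw does not matter.
- inner_lid: Orange inner lid, about 130 g, standing on its plug, under the outer lid. Origin: centre of the plug's underside, 74 mm below inner_knob. Plug 58 mm across, 12 mm deep, tapered to 52 mm at its foot; above it a flange 88 mm across, 10 mm thick. Seated, the plug is in the mouth and the flange's underside lies on the top plate, inner_knob 62 mm above mouth.
- outer_neck (a point): On the outer lid's axis, half-way up its dark neck (52 mm outside, 32 mm bore, 29 mm high; its top 14.5 mm above the point); z up. Nested (as at the start), this point is 32.5 mm below inner_knob; the black knob begins 2 mm above the neck's top and ends 34 mm above it. Round: yaw does not matter.
- outer_lid: Steel outer lid, about 150 g, loose on the inner lid. Origin: centre of its cover's lower face, which rests on the inner lid's flange, 19.5 mm below outer_neck. Cover 104 mm across, 5 mm thick (upper face 14.5 mm below outer_neck), with a rim that reaches 7.5 mm below the cover's lower face, round the flange with 4 mm play.
- reel: Bystander: black component reel lying flat, 84 mm diameter, 24 mm high; origin at the centre of its underside.
- carton: Bystander: open cardboard carton 80 x 100 x 60 mm; origin at the centre of its underside.
- screwdriver: Bystander: screwdriver, about 200 mm long, lying along its x axis.
- chip0_center (a point): Loose copper-coloured metal chip 16 x 12 x 8 mm, 12 g, lying on the top plate on the trough's side of the mouth; the point is its centre.
- chip0: The same chip 0: its origin is the centre of its underside.
- chip1_center (a point): Loose copper-coloured metal chip 16 x 12 x 8 mm, 12 g, lying on the top plate on the trough's side of the mouth; the point is its centre.
- chip1: The same chip 1: its origin is the centre of its underside.
- chip2_center (a point): Loose copper-coloured metal chip 16 x 12 x 8 mm, 12 g, lying on the top plate on the trough's side of the mouth; the point is its centre.
- chip2: The same chip 2: its origin is the centre of its underside.
- chip3_center (a point): Loose copper-coloured metal chip 16 x 12 x 8 mm, 12 g, lying on the top plate on the trough's side of the mouth; the point is its centre.
- chip3: The same chip 3: its origin is the centre of its underside.

How it is judged:
By the outcome, as a careful person would: the job done as asked, in the order asked, and still so for the second after the job is handed in, while the arm keeps its last pose, push and grip.
It also fails if it takes over 72 s, if anything falls off the work surface, if the arm or the gripper's body presses on something with over 40 N, if the wrist force passes 120 N, or if a joint passes its speed limit or range.

## Robot

A 7-joint arm with a two-finger parallel gripper is mounted at the origin on the work surface. World frame = base frame: x ahead of the robot, y to its left, z up, the work surface at z = 0. Lengths are in m, angles in degrees, forces in N, time in s.
With the tool pointing down it reaches from about 0.425 to 0.875 m from the base axis. Payload 4.7 kg.
Tool frame: the origin (TCP) lies on the centre line of the jaws, within the pads' length; the fingertips stand 8 mm ahead of it and the grasp point (between the pads) lies 11 mm behind it; z points along the fingers, y is the direction in which the jaws open and shut (so a half turn about z gives the same grasp; the last joint's range is limited). The gripper opens to 87 mm and grips with 3 to 60 N. Pads are 19 mm wide; open, the fingers measure 117 mm over their backs; the gripper's body (75 mm by 190 mm) begins 51 mm behind the grasp point.
Start: joints at [-72.588, 18.392, -4.016, 83.108, 1.295, 78.541, -3.26], TCP at [0.186, 0.623, 0.231] pointing down, gripper open.
Joint ranges: [-163.93, 163.93], [-17.29, 119.83], [-79.2, 71.16], [3.27, 140.29], [-89.18, 269.18], [5.43, 117.66], [-154.24, 154.24]. Speed limits (degrees/s): [147.25, 147.25, 180, 180, 180, 180, 180].

## Interface

Orientations are given as [roll, pitch, yaw] about the fixed x, y, z axes, in that order (R = Rz(yaw) Ry(pitch) Rx(roll)).
In Python, from cell import env gives the robot as it stands. The module is installed in compiled form; this text tells all that it offers.
- The arm moves only by the tool move_arm, never from a script. Its argument "steps" is a list of rows, each a list of 2 entries, a list of its own where there are three numbers: the shift along the tool's x, y, z in m, then the turn about the tool's z in rad. A call has 1 to 20 rows; each row is the pose to reach, as a shift and turn from the pose commanded when the call began, along the tool's axes at that moment; what a row does not reach only later rows make up. A row lasts 1/8 s, in which the tool goes at most 62.5 mm and 10.7 degrees, less where a joint would pass 70% of its speed; a pose out of reach is approached as far as the arm can. A call with a gripper value outside its range is refused whole. "hand" is the closure, from -1 (fully open) to 1 (shut), set as the call begins (left out, the last holds). The fingers move at their own pace and stop on an object; "squeeze" is the grip in N (left out, the last holds). Time passes only in rows, so rows that repeat a pose let the fingers close. It gives the time, the measured TCP pose, the force and the opening at its end, in the units of the state.
- env.get_obs(): the state, without advancing time (a new reading comes with each control period).
- env.read_camera(name): name is "side" or "top" or "wrist"; returns (picture, depth): 480x640x3 uint8, red, green, blue; 480x640 float32, m along the optical axis (not along the pixel's ray), 0 where there is no reading.
- env.calibration(name): a dict with "intrinsics" (3x3 intrinsics, pixels), "position" and "orientation" of the camera in the world; the wrist camera has in their place "mount" (4x4, takes a point from camera to tool coordinates, whose origin is the TCP and whose axes are the flange's). Camera axes: x right, y up, looking along -z (the intrinsics and any distortion apply to the point x, -y, -z); pixel columns grow to the right and rows downward; lengths in m; the calibration is good to about 2 mm. A picture is of the moment at which its call begins: read the wrist's pose just before it. calibration takes no time and is no camera call.
- env.sign_off(): hands the job in, once; it reports no verdict.
Trained networks look in the newest picture that a camera, given by its name, has taken for a name from the list of things; names that differ only in an ending like _2 or _b are one class to them, and where a whole thing is asked for, a point or a joint stands for the part that bears it (a point fixed in the world has none). Each returns a list of dicts, best first, with "conf" (0 to 1); they miss things now and then, are a little off and sometimes report something else, mostly with a low value. They report only what shows in the picture. A call takes as long as a camera call.
- env.cut_out(camera, query): "region" (480x640 bool, what is visible of it) and "uv" ([column, row] in pixels, amid what is visible of it).
The state is a dict: "time_s": time; "qpos": joint angles; "joint_velocities": joint speeds; "effort": joint torques, N m; "tool_pos": TCP position; "tool_rot": TCP orientation; "force": force on the tool from outside, world axes, zero at the start; "wrist_torque": the same for the moment, N m; "grip_width": finger opening in m.
Only numpy, scipy, OpenCV 4.12 (cv2) and the standard library are available. Lean on these libraries where they do the work, as an engineer would, in place of code of your own. Each camera call takes 0.05 s, during which the arm holds its last target. There are 200 camera calls.

## Working session

There is one attempt and no reset: what is moved stays moved. The work goes in short steps, Python scripts to look and compute and a tool call to move; the robot and the scene stay as the last step left them, time stands still between calls to the robot, and variables do not carry over. Pictures are saved under pics/ and viewed, about 8 in all and at most 12, crops included, and the job is handed in when it is done.

Besides the shell and the picture viewer there is one more tool, called after "Call:" as a command line: name --argument value ..., lists and objects as JSON in quotes. move_arm: Moves the arm, as the interface text tells. Its arguments: {"type":"object","properties":{"steps":{"type":"array"},"hand":{"type":"number"},"squeeze":{"type":"number"}},"required":["steps"]}

```bash
mkdir -p pics; ls
cat > h.py <<'E'
import numpy as np, cv2
from scipy.spatial.transform import Rotation as R
from cell import env
def cam(name):
    o=env.get_obs(); im,d=env.read_camera(name); c=env.calibration(name)
    K=np.array(c["intrinsics"])
    if "mount" in c:
        T=np.eye(4);T[:3,:3]=R.from_euler('xyz',o["tool_rot"],degrees=True).as_matrix();T[:3,3]=o["tool_pos"];T=T@np.array(c["mount"])
    else:
        T=np.eye(4);q=np.array(c["orientation"])
        T[:3,:3]=q if q.shape==(3,3) else R.from_euler('xyz',q,degrees=True).as_matrix();T[:3,3]=c["position"]
    return im,d,K,T,c
def cloud(d,K,T):
    v,u=np.mgrid[:d.shape[0],:d.shape[1]]
    P=np.stack([(u-K[0,2])/K[0,0]*d,-(v-K[1,2])/K[1,1]*d,-d],-1)
    return P@T[:3,:3].T+T[:3,3]
def save(n,im): cv2.imwrite(f"pics/{n}.png",im[...,::-1])
E
python3 - <<'E'
from h import *
print(env.get_obs())
ims=[]
for n in ["side","top"]:
    im,d,K,T,c=cam(n); print(n,{k:np.round(v,3).tolist() if not isinstance(v,str) else v for k,v in c.items()})
    ims.append(im)
    X=cloud(d,K,T)
    for q in ["mouth","parts_box","scraper","scraper_center","inner_knob","outer_neck","outer_lid","reel","carton","screwdriver","chip0"]:
        for r in env.cut_out(n,q)[:4 if q=="chip0" else 1]:
            m=r["region"]&(d>0);u,v=map(int,r["uv"])
            print(q,round(r["conf"],2),(u,v),X[v,u].round(3),m.sum(),np.median(X[m],0).round(3) if m.any() else '',X[m].min(0).round(3) if m.any() else '',X[m].max(0).round(3) if m.any() else '')
save("a",cv2.resize(np.vstack(ims),(640,960))[:, :]) 
save("side",ims[0]);save("top",ims[1])
E
```

```text
pics
{'time_s': 0.0, 'qpos': array([-72.58675677,  18.43924966,  -4.01704174,  83.17461968,
         1.29660507,  78.54005859,  -3.26045176]), 'joint_velocities': array([ 0.04533178, -0.08204468,  0.01300497, -0.03568249, -0.10509103,
       -0.04781172, -0.03833691]), 'effort': array([ 2.02785754e-04, -4.91298723e+01, -4.03709309e-01, -3.12526274e+01,
       -6.38604281e-02,  4.39344859e-02,  1.85213853e-04]), 'tool_pos': array([0.1856454 , 0.62236969, 0.22946203]), 'tool_rot': array([-1.79891410e+02,  6.79753413e-03,  1.63397808e+02]), 'force': array([-0.16267227, -0.12608544, -0.15936921]), 'wrist_torque': array([ 0.03743874,  0.05643897, -0.00018526]), 'grip_width': 0.08679046032768228}
side {'intrinsics': [[493.236, 0.0, 318.826], [0.0, 493.236, 241.53], [0.0, 0.0, 1.0]], 'position': [0.301, -0.603, 0.771], 'orientation': [44.781, 0.961, -27.365]}
mouth 0.74 (289, 260) [0.558 0.059 0.005] 6756 [0.551 0.023 0.049] [ 0.478 -0.064 -0.003] [0.632 0.201 0.059]
parts_box 0.96 (289, 262) [0.556 0.054 0.005] 6550 [0.552 0.023 0.049] [ 0.477 -0.064 -0.   ] [0.631 0.197 0.059]
scraper 0.7
[... 1885 characters left out ...]
r_neck 0.91 (445, 277) [ 0.52  -0.301  0.056] 1382 [ 0.513 -0.311  0.027] [ 0.462 -0.367 -0.006] [ 0.56  -0.267  0.062]
outer_lid 0.77 (443, 277) [ 0.52  -0.297  0.056] 1463 [ 0.512 -0.311  0.027] [ 0.462 -0.369 -0.007] [ 0.565 -0.267  0.062]
reel 0.65 (257, 169) [0.764 0.123 0.026] 1059 [0.767 0.124 0.023] [ 0.727  0.084 -0.005] [0.811 0.167 0.032]
carton 0.79 (338, 172) [ 0.762 -0.064  0.001] 1708 [ 0.76  -0.066  0.005] [ 0.707 -0.118 -0.006] [ 0.814 -0.01   0.065]
screwdriver 0.72 (462, 182) [ 0.738 -0.351  0.021] 547 [ 0.738 -0.359  0.021] [ 0.602 -0.372 -0.003] [ 0.797 -0.345  0.031]
chip0 0.42 (278, 268) [0.538 0.071 0.056] 27 [0.54  0.076 0.058] [0.536 0.071 0.053] [0.547 0.082 0.061]
```

View pics/side.png

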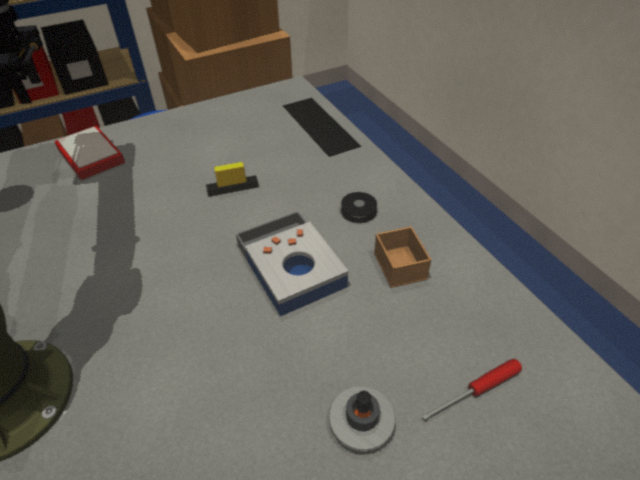

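Run:
```python
from h import *
ims=[]
im,d,K,T,c=cam("top");X=cloud(d,K,T)
save("topcrop",np.hstack([cv2.resize(im[190:330,130:330],(800,560),interpolation=2)]))
# plate
for n in ["top","side"]:
    if n=="side": im,d,K,T,c=cam("side");X=cloud(d,K,T)
    m=(abs(X[...,2]-.05)<.005)&(abs(X[...,0]-.555)<.12)&(abs(X[...,1]-.03)<.13)&(d>0)
    print(n,"plate",cv2.minAreaRect((X[m][:,:2]*1000).astype(np.float32)))
    hsv=cv2.cvtColor(im,cv2.COLOR_RGB2HSV)
    y=(abs(X[...,1]-.34)<.05)&(X[...,2]>.062)&(abs(X[...,0]-.54)<.1)
    print("grip top",cv2.minAreaRect((X[y][:,:2]*1000).astype(np.float32)),y.sum())
    y=(abs(X[...,1]-.34)<.05)&(X[...,2]>.012)&(abs(X[...,0]-.54)<.1)
    print("scr",cv2.minAreaRect((X[y][:,:2]*1000).astype(np.float32)),y.sum(), X[y].min(0),X[y].max(0))
    y=(abs(X[...,1]+.315)<.07)&(X[...,2]>.016)&(X[...,2]<.032)&(abs(X[...,0]-.51)<.07)
    print("cover",cv2.minEnclosingCircle((X[y][:,:2]*1000).astype(np.float32)),y.sum())
    y=(abs(X[...,1]+.315)<.07)&(X[...,2]>.085)&(abs(X[...,0]-.51)<.07)
    print("knobtop",y.sum(),X[y].mean(0) if y.any() else '',X[y].max(0) if y.any() else '')
    m=(X[...,2]>.055)&(X[...,2]<.064)&(abs(X[...,0]-.555)<.08)&(abs(X[...,1]-.05)<.1)
    k,l,s,ce=cv2.connectedComponentsWithStats(m.astype(np.uint8))
    for i in range(1,k):
        if s[i,4]>8: print("chip",s[i,4],ce[i],X[l==i].mean(0).round(4),X[l==i].min(0).round(4),X[l==i].max(0).round(4))
```

```text
top plate ((555.3670043945312, 16.81616973876953), (149.56507873535156, 159.48187255859375), 0.5608555674552917)
grip top ((538.3936157226562, 343.41162109375), (21.62626838684082, 69.8274917602539), 79.21464538574219) 304
scr ((538.01171875, 343.4169921875), (27.935800552368164, 125.11787414550781), 78.91130828857422) 805 [0.47496374 0.31792623 0.01201362] [0.60004484 0.36821116 0.07579602]
cover ((510.86639404296875, -318.36285400390625), 52.4739875793457) 1188
knobtop 79 [ 0.51171203 -0.31766939  0.08966499] [ 0.52068473 -0.30696822  0.09485627]
chip 27 [277.03703704 242.62962963] [0.594  0.0738 0.0583] [0.5865 0.0649 0.0553] [0.6    0.0806 0.0638]
chip 29 [284.37931034 254.13793103] [0.5686 0.0573 0.0575] [0.5622 0.0515 0.0551] [0.5756 0.0649 0.0614]
chip 28 [275.57142857 266.42857143] [0.5413 0.0766 0.0577] [0.5356 0.0689 0.0553] [0.5467 0.0845 0.0633]
chip 35 [283.11428571 278.74285714] [0.5141 0.0596 0.0576] [0.5068 0.0511 0.0552] [0.5224 0.0688 0.0607]
side plate ((555.2550659179688, 20.09014129638672), (151.7127227783203, 165.12159729003906), 1.011885404586792)
grip top ((536.5604858398438, 345.27532958984375), (22.718318939208984, 69.60137176513672), 78.9573974609375) 223
scr ((536.4959716796875, 343.51580810546875), (34.314735412597656, 124.9772720336914), 80.07678985595703) 944 [0.47407541 0.31857823 0.01201681] [0.59948914 0.37065333 0.07462006]
cover ((510.6028137207031, -316.1640625), 52.629173278808594) 2402
knobtop 174 [ 0.51015085 -0.31702997  0.08983744] [ 0.52133352 -0.30642133  0.09260349]
chip 40 [299.55 231.85] [0.5933 0.0751 0.0579] [0.5849 0.0664 0.055 ] [0.6024 0.0851 0.0607]
chip 43 [275.23255814 239.58139535] [0.5393 0.0778 0.0583] [0.5315 0.0695 0.055 ] [0.5471 0.0888 0.061 ]
chip 37 [291.32432432 240.56756757] [0.5671 0.0595 0.0584] [0.5587 0.0524 0.0559] [0.5744 0.0678 0.0619]
chip 43 [266.48837209 249.20930233] [0.5128 0.0613 0.0581] [0.5044 0.0526 0.0555] [0.5222 0.0706 0.0611]
```

View pics/topcrop.png

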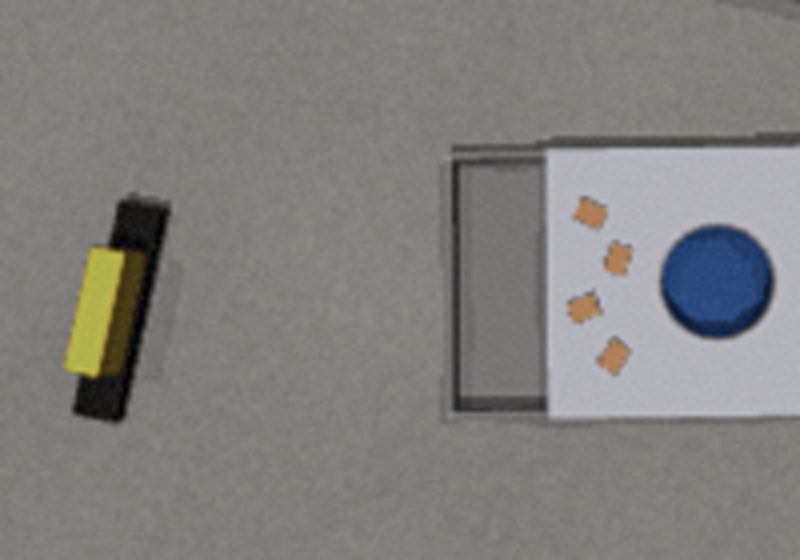

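The side view shows the box with its trough at (270,235), the four chips at (267–300, 232–250), the scraper at (230,180) and the lids at (363,415). The top crop confirms the chips sit between the hole and the trough, and the scraper is yawed about -11°. I'll move above the scraper next.

```bash
cat >> h.py <<'E'
def go(x,y,z,yaw):
    o=env.get_obs(); r=R.from_euler('xyz',o["tool_rot"],degrees=True)
    s=r.inv().apply(np.array([x,y,z])-o["tool_pos"])
    t=(yaw-o["tool_rot"][2]+180)%360-180
    print("shift",s.round(4).tolist(),"turn",round(-np.radians(t),4),"t",round(o["time_s"],2),"at",np.round(o["tool_pos"],4),np.round(o["tool_rot"],2))
E
python3 - <<'E'
from h import *
go(.537,.344,.20,169)
E
```

```text
shift [-0.4163, -0.1669, 0.0306] turn -0.0978 t 1.3 at [0.1858 0.6229 0.2306] [180.    0.  163.4]
```

Call:
move_arm --steps '[[[-0.03,-0.012,0.003],-0.01],[[-0.08,-0.032,0.008],-0.03],[[-0.135,-0.054,0.012],-0.05],[[-0.19,-0.076,0.016],-0.07],[[-0.245,-0.098,0.02],-0.09],[[-0.3,-0.12,0.024],-0.098],[[-0.35,-0.14,0.028],-0.098],[[-0.395,-0.158,0.03],-0.098],[[-0.416,-0.167,0.03],-0.098],[[-0.416,-0.167,0.03],-0.098],[[-0.416,-0.167,0.03],-0.098]]' --hand -1

```text
time_s: 2.68
tool_pos: [0.5354, 0.3456, 0.2006]
tool_rot: [179.9, -0.1, 169.1]
force: [-0.4, 0.6, -0.1]
grip_width: 0.0871
```

Run:
```python
from h import *
im,d,K,T,c=cam("wrist");X=cloud(d,K,T);save("w1",im);print(c["mount"])
y=(abs(X[...,1]-.34)<.08)&(X[...,2]>.055)&(X[...,2]<.09)&(abs(X[...,0]-.54)<.1)&(d>0)
print("grip top",cv2.minAreaRect((X[y][:,:2]*1000).astype(np.float32)),y.sum(),X[y].max(0),np.median(X[y],0))
y=(abs(X[...,1]-.34)<.08)&(X[...,2]>.012)&(X[...,2]<.09)&(abs(X[...,0]-.54)<.1)&(d>0)
print("scr",cv2.minAreaRect((X[y][:,:2]*1000).astype(np.float32)),y.sum())
go(.537,.344,.039,169)
```

```text
[[ 9.88421890e-04  9.69652162e-01  2.44486620e-01  6.62844417e-02]
 [ 9.99998983e-01 -7.07179330e-04 -1.23811650e-03  1.61702859e-03]
 [-1.02764646e-03  2.44487595e-01 -9.69651876e-01 -1.54331758e-01]
 [ 0.00000000e+00  0.00000000e+00  0.00000000e+00  1.00000000e+00]]
grip top ((538.3720092773438, 347.46661376953125), (19.790103912353516, 69.42036437988281), 79.01876831054688) 2403 [0.57342681 0.36305157 0.07218039] [0.53603139 0.3476879  0.06995558]
scr ((538.6670532226562, 347.4364013671875), (25.931884765625, 124.18559265136719), 78.65682220458984) 4188
shift [-0.0024, -0.0017, 0.1616] turn 0.0031 t 2.73 at [0.5351 0.346  0.2006] [ 1.7995e+02 -6.0000e-02  1.6918e+02]
```

View pics/w1.png

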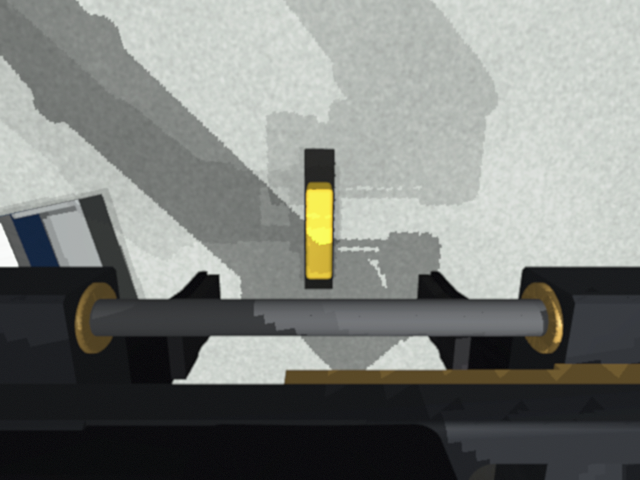

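The wrist view shows the scraper at (320,218), midway between the fingers. I'll go down and grip it.

Call:
move_arm --steps '[[[-0.003,0.0015,0.03],0],[[-0.003,0.0015,0.07],0],[[-0.003,0.0015,0.11],0],[[-0.003,0.0015,0.145],0],[[-0.003,0.0015,0.162],0],[[-0.003,0.0015,0.162],0],[[-0.003,0.0015,0.162],0]]' --hand -1

```text
time_s: 3.6
tool_pos: [0.5408, 0.346, 0.0403]
tool_rot: [179.9, 0.1, 169.0]
force: [0.5, -0.3, 0.1]
grip_width: 0.0868
```

Call:
move_arm --steps '[[[0,0,0],0],[[0,0,0],0],[[0,0,0],0],[[0,0,0],0],[[0,0,0],0],[[0,0,0],0]]' --hand 1 --squeeze 35

```text
time_s: 4.35
tool_pos: [0.5399, 0.3449, 0.0385]
tool_rot: [180.0, -0.0, 169.0]
force: [0.4, 0.2, -0.7]
grip_width: 0.0352
```

Call:
move_arm --steps '[[[0,0,0],0],[[0,0,0],0],[[0,0,0],0],[[0,0,0],0]]'

```text
time_s: 4.85
tool_pos: [0.5399, 0.3449, 0.0385]
tool_rot: [180.0, 0.0, 169.0]
force: [-0.1, 0.8, 0.0]
grip_width: 0.0198
```

Run:
```python
from h import *
print(env.get_obs()["grip_width"],env.get_obs()["force"])
go(.5535,.02,.155,180.5)
```

```text
0.019767250546335668 [-0.13192053  0.77627042  0.00803618]
shift [-0.0752, -0.3164, -0.1165] turn -0.2005 t 4.85 at [0.5399 0.3449 0.0385] [180.     0.   169.01]
```

Call:
move_arm --steps '[[[0,0,-0.015],0],[[0,0,-0.045],0],[[0,0,-0.085],0],[[-0.007,-0.03,-0.11],-0.02],[[-0.018,-0.075,-0.1165],-0.05],[[-0.03,-0.125,-0.1165],-0.08],[[-0.042,-0.175,-0.1165],-0.11],[[-0.053,-0.225,-0.1165],-0.14],[[-0.064,-0.27,-0.1165],-0.17],[[-0.0715,-0.3,-0.1165],-0.19],[[-0.0745,-0.3125,-0.1165],-0.2005],[[-0.0745,-0.3125,-0.1165],-0.2005],[[-0.0745,-0.3125,-0.1165],-0.2005],[[-0.0745,-0.3125,-0.1165],-0.2005]]'

```text
time_s: 6.6
tool_pos: [0.5534, 0.0258, 0.155]
tool_rot: [180.0, -0.0, -179.3]
force: [-0.6, 0.1, -2.6]
grip_width: 0.02
```

Run:
```python
from h import *
go(.5535,.024,.0895,180.5)
im,d,K,T,c=cam("wrist");X=cloud(d,K,T);save("w2",im)
m=(X[...,2]>.054)&(X[...,2]<.064)&(abs(X[...,0]-.555)<.08)&(abs(X[...,1]-.07)<.1)&(d>0)
k,l,s,ce=cv2.connectedComponentsWithStats(m.astype(np.uint8))
for i in range(1,k):
    if s[i,4]>30: print("chip",s[i,4],ce[i],X[l==i].mean(0).round(4),X[l==i].min(0).round(4),X[l==i].max(0).round(4))
m=(abs(X[...,2]-.05)<.004)&(abs(X[...,0]-.555)<.12)&(abs(X[...,1]-.03)<.15)&(d>0)
print(X[m].min(0),X[m].max(0),np.median(X[m],0))
```

```text
shift [-0.0001, -0.0018, 0.0655] turn 0.0026 t 6.6 at [0.5534 0.0258 0.155 ] [ 1.7997e+02 -1.0000e-02 -1.7935e+02]
chip 484 [373.82438017 184.66528926] [0.5149 0.0626 0.0581] [0.5056 0.054  0.054 ] [0.5242 0.0717 0.0603]
chip 467 [398.         224.83297645] [0.541  0.0798 0.058 ] [0.5331 0.0707 0.0541] [0.5493 0.0893 0.06  ]
chip 415 [368.17590361 264.0313253 ] [0.5682 0.0613 0.058 ] [0.5598 0.0537 0.054 ] [0.5781 0.0693 0.0599]
[ 0.48047432 -0.06183476  0.04603483] [0.59672517 0.10121891 0.05399625] [0.51745059 0.00583647 0.05017294]
```

View pics/w2.png

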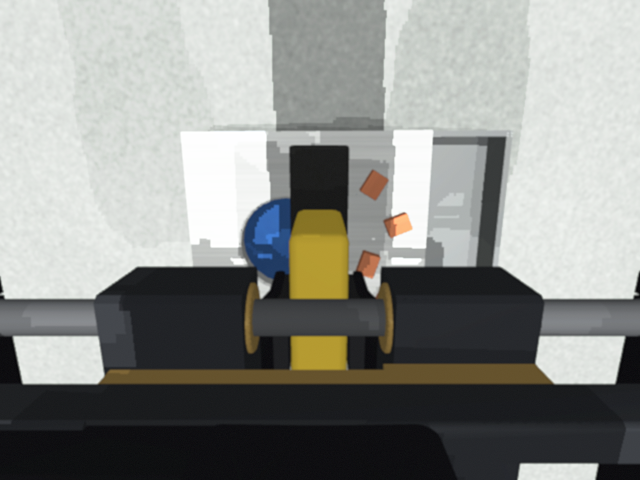

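The wrist view shows the foot parallel to the plate, with the chips to its right at (374,185), (398,225) and (368,264), clear of its front face. I'll lower it.

Call:
move_arm --steps '[[[0,0,0.02],0],[[0,0,0.045],0],[[0,0,0.06],0],[[0,0,0.0645],0],[[0,0,0.0655],0],[[0,0,0.0655],0],[[0,0,0.0655],0]]'

```text
time_s: 7.52
tool_pos: [0.554, 0.024, 0.0903]
tool_rot: [180.0, 0.1, -179.5]
force: [-0.0, -0.1, -1.6]
grip_width: 0.02
```

Call:
move_arm --steps '[[[0,0,0.0012],0],[[0,0,0.0015],0],[[0,0.003,0.0015],0],[[0,0.009,0.0015],0],[[0,0.016,0.0015],0],[[0,0.023,0.0015],0],[[0,0.03,0.0015],0],[[0,0.037,0.0015],0],[[0,0.044,0.0015],0],[[0,0.051,0.0015],0],[[0,0.058,0.0015],0],[[0,0.065,0.0015],0],[[0,0.072,0.0015],0],[[0,0.079,0.0015],0],[[0,0.085,0.0015],0],[[0,0.085,0.0015],0],[[0,0.085,0.0015],0]]'

```text
time_s: 9.65
tool_pos: [0.553, 0.11, 0.0885]
tool_rot: [179.9, 0.0, -179.5]
force: [0.1, -1.2, 4.9]
grip_width: 0.02
```

Run:
```python
from h import *
im,d,K,T,c=cam("wrist");save("w3",im);o=env.get_obs();print(o["force"],o["tool_pos"])
im2,*_=cam("side")
save("w3",np.hstack([cv2.resize(im,(480,360)),cv2.resize(im2[190:310,220:320],(300,360))]))
```

```text
[ 0.45450487 -0.53547467  6.05270115] [0.55299661 0.1100291  0.08844689]
```

View pics/w3.png

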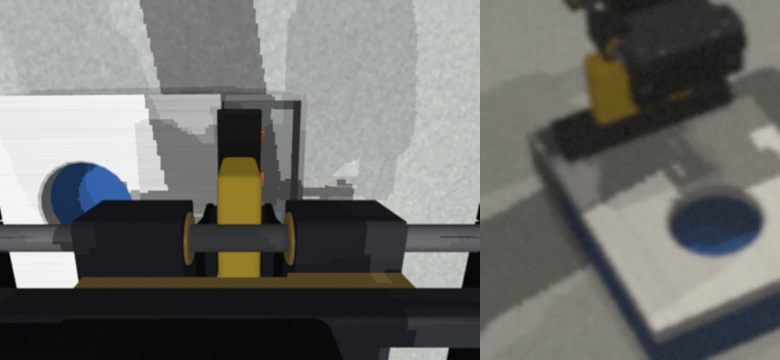

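The plate behind the scraper is clear, and copper slivers show in the trough at (262,137) and (262,178). I'll lift and put the scraper down on the bench.

Call:
move_arm --steps '[[[0,0,-0.01],0],[[0,0,-0.035],0],[[0,0.01,-0.06],0],[[0,0.04,-0.065],0],[[0,0.085,-0.065],0],[[0,0.135,-0.06],0],[[0,0.18,-0.04],0],[[0,0.205,-0.01],0],[[0,0.21,0.02],0],[[0,0.21,0.038],0],[[0,0.21,0.046],0],[[0,0.21,0.049],0],[[0,0.21,0.049],0],[[0,0.21,0.0495],0],[[0,0.21,0.0495],0]]'

```text
time_s: 11.62
tool_pos: [0.5513, 0.3191, 0.0393]
tool_rot: [180.0, 0.1, -179.5]
force: [-0.4, 0.1, -1.5]
grip_width: 0.0198
```

Call:
move_arm --steps '[[[0,0,0],0],[[0,0,0],0],[[0,0,0],0],[[0,0,0],0],[[0,0,0],0]]' --hand -0.2

```text
time_s: 12.25
tool_pos: [0.551, 0.3189, 0.0386]
tool_rot: [180.0, 0.0, -179.5]
force: [0.5, 0.3, 0.1]
grip_width: 0.0516
```

Run:
```python
from h import *
o=env.get_obs();print(o["force"],o["grip_width"])
im,d,K,T,c=cam("top");X=cloud(d,K,T)
im2,*_=cam("side")
save("t4",np.hstack([cv2.resize(im[200:320,200:340],(420,360)),cv2.resize(im2[190:310,220:345],(375,360))]))
go(.511,-.3175,.20,180)
```

```text
[0.52440569 0.31352218 0.06914206] 0.051609708174122006
shift [0.0455, -0.636, -0.1614] turn 0.0087 t 12.35 at [0.551  0.3189 0.0386] [ 180.     0.  -179.5]
```

View pics/t4.png

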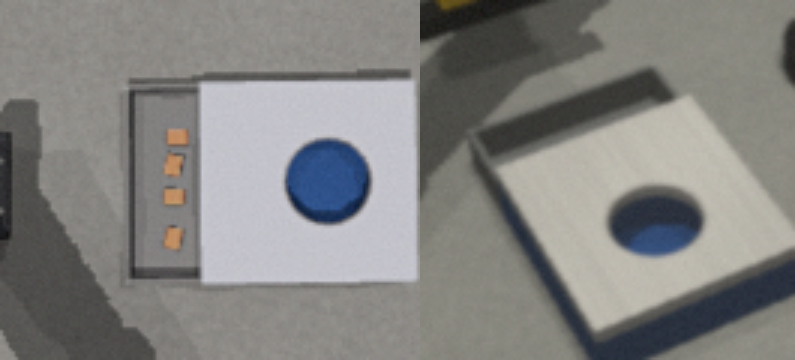

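The top view shows all four chips in the trough at (176,135–237) and a clear plate. I'll go to the mouth for a wrist look.

Call:
move_arm --steps '[[[0,0,-0.02],0],[[0,0,-0.06],0],[[-0.002,-0.02,-0.11],0],[[-0.005,-0.06,-0.15],0],[[-0.008,-0.115,-0.175],0],[[-0.012,-0.17,-0.18],0],[[-0.015,-0.225,-0.18],0],[[-0.019,-0.275,-0.18],0],[[-0.021,-0.305,-0.18],0],[[-0.021,-0.316,-0.18],0],[[-0.021,-0.316,-0.18],0],[[-0.021,-0.316,-0.18],0],[[-0.021,-0.316,-0.18],0]]' --hand -1

```text
time_s: 13.98
tool_pos: [0.5747, 0.005, 0.2185]
tool_rot: [180.0, -0.0, -179.3]
force: [0.6, 0.1, -0.5]
grip_width: 0.087
```

```bash
cat > hole.py <<'E'
from h import *
im,d,K,T,c=cam("wrist");X=cloud(d,K,T);save("w5",im)
pm=(abs(X[...,2]-.05)<.004)&(d>0)
print("plate z",np.median(X[pm][:,2]),X[pm].min(0),X[pm].max(0))
z=np.median(X[pm][:,2])
hsv=cv2.cvtColor(im,cv2.COLOR_RGB2HSV)
# ray-plane intersection at plate height for blue hole
v,u=np.mgrid[:480,:640]
D=np.stack([(u-K[0,2])/K[0,0],-(v-K[1,2])/K[1,1],-np.ones(u.shape)],-1)@T[:3,:3].T
P=T[:3,3]+D*((z-T[2,3])/D[...,2])[...,None]
n=(d>0)&(X[...,2]<z-.008)&(np.hypot(P[...,0]-.555,P[...,1]-.003)<.05)
n=cv2.morphologyEx(n.astype(np.uint8),cv2.MORPH_OPEN,np.ones((3,3)))
k,l,s,ce=cv2.connectedComponentsWithStats(n)
i=1+s[1:,4].argmax();q=(P[l==i][:,:2]*1000).astype(np.float32)
print(s[i],"circle",cv2.minEnclosingCircle(q),"centroid",q.mean(0),"ellipse",cv2.fitEllipse(cv2.convexHull(q)))
print("plate edges via P",)
m=pm.astype(np.uint8)
print(cv2.minAreaRect((X[pm][:,:2]*1000).astype(np.float32)))
go(.53,-.317,.22,180)
E
python3 hole.py
```

```text
plate z 0.05020008317727209 [ 0.48098696 -0.10230169  0.04604944] [0.7322979  0.10223703 0.05398766]
[ 281  161   75   75 4341] circle ((556.16162109375, 5.954090595245361), 31.20823860168457) centroid [555.57184     5.9932556] ellipse ((556.1595458984375, 6.032628536224365), (61.716819763183594, 61.95649719238281), 5.950356960296631)
plate edges via P
((606.6148681640625, -0.7685165405273438), (249.0223388671875, 205.91781616210938), 0.6566709876060486)
shift [0.0482, -0.3211, -0.0016] turn 0.011 t 14.03 at [0.5747 0.0046 0.2185] [ 1.7998e+02 -1.0000e-02 -1.7937e+02]
```

View pics/w5.png

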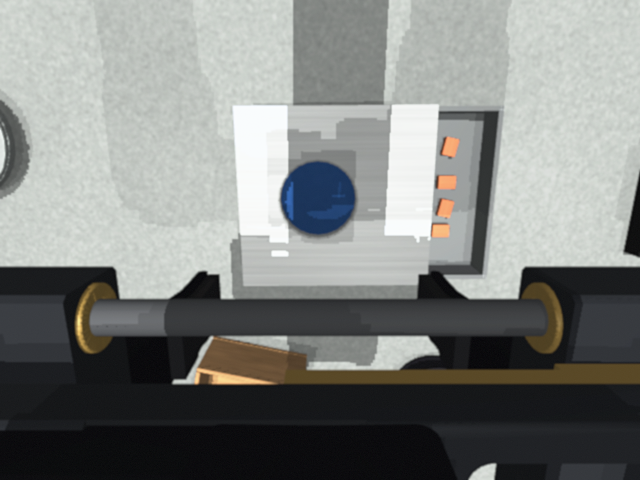

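The hole is at (318,198), and its centre works out at about (0.556, 0.006). Next are the lids.

Call:
move_arm --steps '[[[0.004,-0.025,0],0],[[0.011,-0.07,0],0],[[0.019,-0.125,0],0],[[0.027,-0.18,0],0],[[0.036,-0.235,0],0],[[0.044,-0.285,0],0],[[0.048,-0.315,0],0.011],[[0.048,-0.321,0],0.011],[[0.048,-0.321,0],0.011],[[0.048,-0.321,0],0.011],[[0.048,-0.321,0],0.011]]'

```text
time_s: 15.4
tool_pos: [0.5302, -0.3166, 0.2186]
tool_rot: [180.0, 0.0, -180.0]
force: [-0.3, -0.2, -0.3]
grip_width: 0.0868
```

```bash
cat > lid.py <<'E'
from h import *
im,d,K,T,c=cam("wrist");X=cloud(d,K,T);save("w6",im)
print("K",K.round(1).tolist())
near=(np.hypot(X[...,0]-.511,X[...,1]+.3175)<.08)&(d>0)
for n,a,b in [("knob",.08,.1),("neck",.053,.066),("cover",.015,.035)]:
    m=near&(X[...,2]>a)&(X[...,2]<b)
    if m.sum()>10: print(n,m.sum(),"z",np.median(X[m][:,2]),"mean",X[m].mean(0).round(4),cv2.minEnclosingCircle((X[m][:,:2]*1000).astype(np.float32)))
for q in ["inner_knob","outer_neck"]:
    for r in env.cut_out("wrist",q)[:1]:
        u,v=map(int,r["uv"]);print(q,r["conf"],u,v,X[v,u])
# bias of wrist camera from the held scraper (w2)
g=cv2.imread("pics/w2.png")
r=g[155:200].max(2)<60
for row in (160,180,195):
    c0=np.where(g[row,270:360].max(1)<70)[0]+270;print(row,c0.min(),c0.max(),(c0.min()+c0.max())/2)
# top-cam mouth
im,d,K,T,c=cam("top");X=cloud(d,K,T)
v,u=np.mgrid[:480,:640];D=np.stack([(u-K[0,2])/K[0,0],-(v-K[1,2])/K[1,1],-np.ones(u.shape)],-1)@T[:3,:3].T
P=T[:3,3]+D*((.05-T[2,3])/D[...,2])[...,None]
n=(d>0)&(X[...,2]<.042)&(np.hypot(P[...,0]-.555,P[...,1]-.003)<.045)
q=(P[n][:,:2]*1000).astype(np.float32);print("top mouth",n.sum(),cv2.minEnclosingCircle(q),q.mean(0))
go(.511,-.3175,.08,180)
E
python3 lid.py
```

```text
K [[391.3, 0.0, 318.5], [0.0, 391.3, 238.5], [0.0, 0.0, 1.0]]
knob 696 z 0.0899312030986458 mean [ 0.5117 -0.3155  0.0897] ((512.2994995117188, -315.4148254394531), 10.914407730102539)
neck 1886 z 0.05604237156369507 mean [ 0.5112 -0.3154  0.0561] ((512.6384887695312, -315.3810729980469), 25.90489959716797)
cover 7784 z 0.027108443600908527 mean [ 0.5088 -0.3154  0.027 ] ((512.58984375, -315.18389892578125), 52.0130500793457)
inner_knob 0.73 315 202 [ 0.50819061 -0.31715897  0.09041089]
outer_neck 0.6 317 182 [ 0.50090562 -0.31584503  0.02157048]
160 290 347 318.5
180 290 347 318.5
195 291 347 319.0
top mouth 627 ((559.4432373046875, 3.8800208568573), 34.825355529785156) [556.2402     2.448022]
shift [0.0187, 0.0003, 0.1386] turn -0.0016 t 15.6 at [ 0.5297 -0.3178  0.2186] [1.7999e+02 1.0000e-02 1.7991e+02]
```

View pics/w6.png

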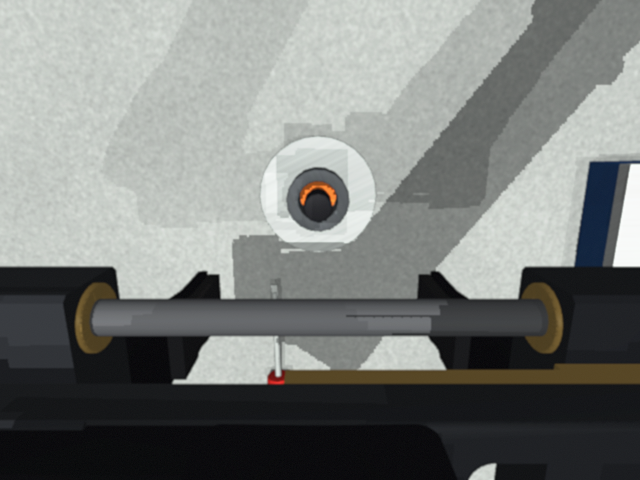

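The lids are at (318,200), with the wrist, top and side cameras agreeing within about 2 mm. I'll grip the knob high enough to clear the neck.

Call:
move_arm --steps '[[[0.006,0,0.02],0],[[0.014,0.0005,0.06],0],[[0.0175,0.0005,0.1],0],[[0.0175,0.0005,0.135],0],[[0.0175,0.0005,0.1495],0],[[0.0175,0.0005,0.1495],0],[[0.0175,0.0005,0.1495],0]]' --hand -1

```text
time_s: 16.48
tool_pos: [0.5131, -0.3184, 0.0706]
tool_rot: [-179.9, 0.1, 179.9]
force: [0.1, -0.2, 0.7]
grip_width: 0.0872
```

Call:
move_arm --steps '[[[0,0,0],0],[[0,0,0],0],[[0,0,0],0],[[0,0,0],0],[[0,0,0],0],[[0,0,0],0],[[0,0,0],0],[[0,0,0],0],[[0,0,0],0],[[0,0,0],0]]' --hand 1 --squeeze 30

```text
time_s: 17.73
tool_pos: [0.512, -0.3175, 0.069]
tool_rot: [180.0, -0.0, 179.9]
force: [-0.2, 0.6, -0.0]
grip_width: 0.0213
```

Run:
```python
from h import *
o=env.get_obs();print(o["grip_width"],o["force"],o["wrist_torque"])
x=o["tool_pos"][0];go(x+.0436,.0042,.16,180)
```

```text
0.021315275525001003 [-0.2428678   0.64454695 -0.03051735] [ 0.16442754 -0.00172338  0.02113083]
shift [-0.0429, 0.3219, -0.0909] turn -0.0023 t 17.73 at [ 0.512  -0.3175  0.069 ] [ 1.7998e+02 -1.0000e-02  1.7987e+02]
```

Call:
move_arm --steps '[[[0,0,-0.005],0],[[0,0,-0.02],0],[[0,0,-0.045],0],[[0,0,-0.07],0],[[-0.001,0.008,-0.085],0],[[-0.003,0.024,-0.091],0],[[-0.006,0.048,-0.091],0],[[-0.011,0.08,-0.091],0],[[-0.016,0.118,-0.091],0],[[-0.021,0.16,-0.091],0],[[-0.027,0.202,-0.091],0],[[-0.032,0.242,-0.091],0],[[-0.037,0.276,-0.091],0],[[-0.04,0.3,-0.091],0],[[-0.042,0.314,-0.091],0],[[-0.043,0.32,-0.091],0],[[-0.043,0.322,-0.091],0],[[-0.043,0.322,-0.091],0],[[-0.043,0.322,-0.091],0],[[-0.043,0.322,-0.091],0]]'

```text
time_s: 20.23
tool_pos: [0.5557, 0.0035, 0.1601]
tool_rot: [-180.0, 0.0, 179.8]
force: [-0.2, 1.1, -2.8]
grip_width: 0.0211
```

Run:
```python
from h import *
im,d,K,T,c=cam("wrist");X=cloud(d,K,T)
o=env.get_obs();print(o["force"],o["wrist_torque"],o["grip_width"])
Rt=R.from_euler('xyz',o["tool_rot"],degrees=True).as_matrix()
L=(X-o["tool_pos"])@Rt
for n,a,b in [("neck",.005,.022),("cover",.036,.05)]:
    m=(L[...,2]>a)&(L[...,2]<b)&(np.hypot(L[...,0],L[...,1])<.07)&(d>0)
    if m.sum()>20:
        p=L[m]; print(n,m.sum(),np.median(p[:,2]),p.min(0).round(4),p.max(0).round(4))
        if n=="cover":
            edge=[]
            ysb=np.arange(-.05,.05,.004)
            for y in ysb:
                s=p[abs(p[:,1]-y)<.002]
                if len(s): edge.append((s[:,0].max()*1000,y*1000))
            A=np.array(edge);f=np.linalg.lstsq(np.c_[A,np.ones(len(A))],(A**2).sum(1),rcond=None)[0]
            print("circle",f[:2]/2,np.sqrt(f[2]+(f[:2]**2).sum()/4))
im2,*_=cam("side")
save("w7",np.hstack([cv2.resize(im,(480,360)),cv2.resize(im2[170:310,230:350],(309,360))]))
go(.5556,.0042,.1225,180)
```

```text
[-0.78287016  0.11077849 -3.16538904] [-0.00029945  0.02427476 -0.00524133] 0.021064614268554802
neck 3157 0.012962553347948363 [-0.0029 -0.0241  0.005 ] [0.0256 0.0272 0.022 ]
cover 13427 0.041817007072374394 [-0.0518 -0.0493  0.036 ] [0.0516 0.0533 0.0499]
circle [-2.39772171  1.73130189] 54.14386250586946
shift [0.0001, 0.0003, 0.0376] turn -0.0028 t 20.32 at [0.5557 0.0039 0.1601] [180.     0.   179.84]
```

View pics/w7.png

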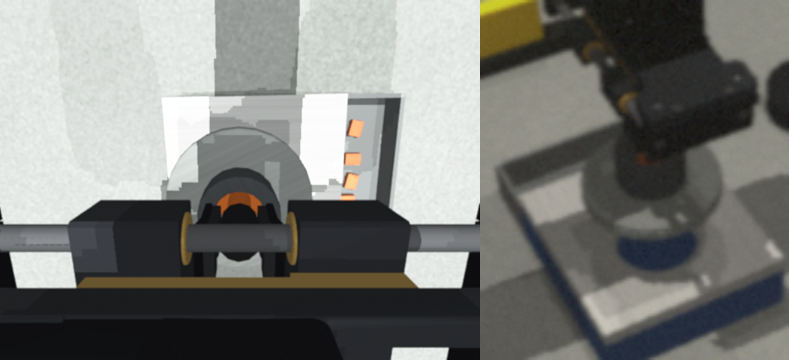

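The lid hangs level over the mouth: cover at (240,165) in the wrist view, with 2.8 N of load. The wrist camera's +1.7 mm y bias is confirmed by the held lid. I'll lower it gently.

Call:
move_arm --steps '[[[0,0.0003,0.006],0],[[0,0.0003,0.018],0],[[0,0.0003,0.029],0],[[0,0.0003,0.035],0],[[0,0.0003,0.038],0],[[0,0.0003,0.04],0],[[0,0.0003,0.042],0],[[0,0.0003,0.044],0],[[0,0.0003,0.046],0],[[0,0.0003,0.046],0],[[0,0.0003,0.046],0]]'

```text
time_s: 21.7
tool_pos: [0.5558, 0.0045, 0.1141]
tool_rot: [180.0, 0.0, 179.9]
force: [0.3, -0.4, -3.2]
grip_width: 0.0215
```

Call:
move_arm --steps '[[[0,0,0.0015],0],[[0,0,0.003],0],[[0,0,0.0045],0],[[0,0,0.0055],0],[[0,0,0.0065],0],[[0,0,0.0065],0],[[0,0,0.0065],0]]'

```text
time_s: 22.58
tool_pos: [0.5558, 0.0045, 0.1076]
tool_rot: [180.0, 0.0, 179.9]
force: [0.5, 0.5, -1.9]
grip_width: 0.0217
```

Call:
move_arm --steps '[[[0,0,0.0005],0],[[0,0,0.001],0],[[0,0,0.001],0],[[0,0,0.001],0]]'

```text
time_s: 23.08
tool_pos: [0.5559, 0.0046, 0.1069]
tool_rot: [180.0, 0.0, 179.9]
force: [-0.7, 0.8, 1.0]
grip_width: 0.0214
```

Call:
move_arm --steps '[[[0,0,0],0],[[0,0,0],0],[[0,0,0],0],[[0,0,0],0],[[0,0,0],0],[[0,0,0],0],[[0,0,0],0],[[0,0,0],0]]' --hand -1

```text
time_s: 24.08
tool_pos: [0.5557, 0.0044, 0.1066]
tool_rot: [180.0, 0.0, 179.9]
force: [0.7, -0.3, 0.5]
grip_width: 0.0854
```

Run:
```python
from h import *
o=env.get_obs();print(o["force"],o["grip_width"],o["time_s"])
for n in ["wrist","side","top"]:
    im,d,K,T,c=cam(n);X=cloud(d,K,T)
    if n=="side": save("s8",cv2.resize(im[170:310,230:350],(514,600)))
    m=(np.hypot(X[...,0]-.556,X[...,1]-.004)<.054)&(np.hypot(X[...,0]-.556,X[...,1]-.004)>.03)&(d>0)&(X[...,2]>.056)&(X[...,2]<.075)
    if m.sum()>30:
        p=X[m];A=np.c_[p[:,:2]-[.556,.004],np.ones(len(p))];f=np.linalg.lstsq(A,p[:,2],rcond=None)[0]
        print(n,m.sum(),"cover z",np.median(p[:,2]),"tilt deg",np.degrees(f[:2]),"extent",p.min(0).round(4),p.max(0).round(4))
go(.5558,.0045,.0762,180)
```

```text
[ 0.72118222 -0.34937158  0.54622384] 0.0853986107663418 24.075
wrist 14004 cover z 0.06516645582398113 tilt deg [0.20092942 0.05543642] extent [ 0.5043 -0.0458  0.056 ] [0.6077 0.0579 0.0676]
side 907 cover z 0.06508193637268322 tilt deg [0.67750883 1.62029204] extent [ 0.5024 -0.0475  0.056 ] [0.6053 0.0573 0.07  ]
shift [-0.0001, 0.0001, 0.0303] turn -0.0023 t 24.23 at [0.5557 0.0044 0.1065] [180.     0.   179.87]
```

View pics/s8.png

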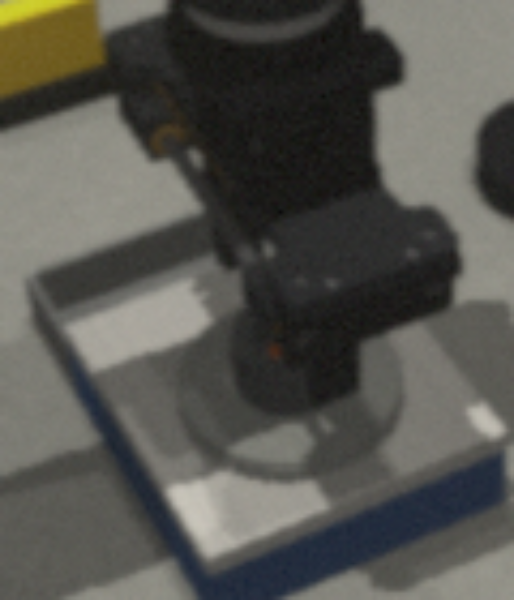

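The lid is seated: the cover's upper face is at 65.1 mm against 65.0 expected, and level. Next I'll take the neck.

Call:
move_arm --steps '[[[0,0,0.006],0],[[0,0,0.014],0],[[0,0,0.022],0],[[0,0,0.0275],0],[[0,0,0.0295],0],[[0,0,0.03],0],[[0,0,0.03],0],[[0,0,0.03],0]]'

```text
time_s: 25.22
tool_pos: [0.5559, 0.0045, 0.0768]
tool_rot: [180.0, 0.0, 179.9]
force: [-0.2, 0.0, -0.1]
grip_width: 0.0869
```

Call:
move_arm --steps '[[[0,0,0],0],[[0,0,0],0],[[0,0,0],0],[[0,0,0],0],[[0,0,0],0],[[0,0,0],0],[[0,0,0],0],[[0,0,0],0]]' --hand 1 --squeeze 30

```text
time_s: 26.22
tool_pos: [0.5557, 0.0045, 0.0766]
tool_rot: [180.0, 0.0, 179.9]
force: [0.2, 0.7, 0.3]
grip_width: 0.0513
```

Call:
move_arm --steps '[[[0,0,0],0],[[0,0,-0.001],0],[[0,0,-0.004],0],[[0,0,-0.008],0],[[0,0,-0.012],0],[[0,0,-0.014],0],[[0,0,-0.014],0],[[0,0,-0.014],0]]'

```text
time_s: 27.22
tool_pos: [0.5556, 0.0045, 0.0905]
tool_rot: [180.0, -0.0, 179.9]
force: [0.3, 0.1, -2.5]
grip_width: 0.0511
```

Run:
```python
from h import *
o=env.get_obs();print(o["force"],o["grip_width"],o["tool_pos"])
im,d,K,T,c=cam("side");X=cloud(d,K,T)
im2,*_=cam("wrist");save("s9",np.hstack([cv2.resize(im[170:310,230:350],(309,360)),cv2.resize(im2,(480,360))]))
```

```text
[ 0.2792657   0.0663275  -2.51205782] 0.0511306247484451 [0.55562945 0.00447835 0.09046002]
```

View pics/s9.png

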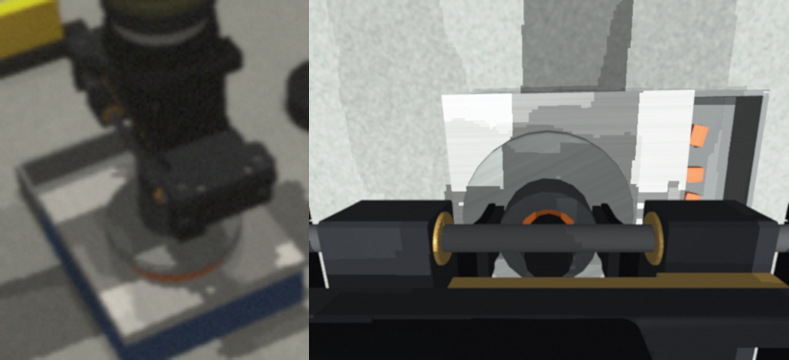

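The side view shows the orange flange left on the plate under the raised cover at (180,270). I'll keep lifting straight up.

Call:
move_arm --steps '[[[0,0,-0.003],0],[[0,0,-0.008],0],[[0,0,-0.014],0],[[0,0,-0.021],0],[[0,0,-0.028],0],[[0,0,-0.035],0],[[0,0,-0.042],0],[[0,0,-0.049],0],[[0,0,-0.056],0],[[0,0,-0.063],0],[[0,0,-0.07],0],[[0,0,-0.077],0],[[0,0,-0.084],0],[[0,0,-0.09],0],[[0,0,-0.094],0],[[0,0,-0.095],0],[[0,0,-0.095],0],[[0,0,-0.095],0]]'

```text
time_s: 29.58
tool_pos: [0.5556, 0.0044, 0.1853]
tool_rot: [-180.0, -0.0, 179.9]
force: [-0.3, -1.3, -3.0]
grip_width: 0.0511
```

Run:
```python
from h import *
o=env.get_obs();print(o["force"],o["wrist_torque"],o["grip_width"],o["tool_pos"],o["tool_rot"],o["time_s"])
im,d,K,T,c=cam("side");X=cloud(d,K,T)
im2,d2,K2,T2,_=cam("wrist")
save("s10",np.hstack([cv2.resize(im[130:310,220:360],(280,360)),cv2.resize(im2,(480,360))]))
hsv=cv2.cvtColor(im,cv2.COLOR_RGB2HSV)
near=(np.hypot(X[...,0]-.556,X[...,1]-.004)<.06)&(d>0)
for a in np.arange(.045,.2,.01):
    m=near&(X[...,2]>a)&(X[...,2]<a+.01); print(round(a,3),m.sum(),np.median(im[m],0) if m.any() else '',end='; ')
X2=cloud(d2,K2,T2);n2=(np.hypot(X2[...,0]-.556,X2[...,1]-.006)<.056)&(d2>0)&(X2[...,2]>.12)&(X2[...,2]<.165)
p=X2[n2];print("\nwrist cover z",np.percentile(p[:,2],[5,50,95]) if len(p) else None)
```

```text
[-0.28687326 -1.30071567 -3.03198594] [0.02437999 0.00130421 0.02445026] 0.051089384038713076 [0.55555285 0.0044469  0.18528756] [-1.79998045e+02 -2.54572670e-02  1.79869248e+02] 29.575
0.045 913 [119. 111. 104.]; 0.055 1074 [101.  54.  28.]; 0.065 26 [96. 51. 28.]; 0.075 30 [96.  50.5 27.5]; 0.085 25 [95. 50. 28.]; 0.095 32 [47.  34.  28.5]; 0.105 40 [33.5 31.  29.5]; 0.115 15 [34. 35. 33.]; 0.125 0 ; 0.135 0 ; 0.145 0 ; 0.155 64 [79.  77.5 72.5]; 0.165 888 [70.  69.5 65. ]; 0.175 258 [66. 66. 62.]; 0.185 110 [35.  35.5 34. ]; 0.195 104 [41. 40. 38.]; 
wrist cover z [0.16243485 0.16353796 0.16488382]
```

View pics/s10.png

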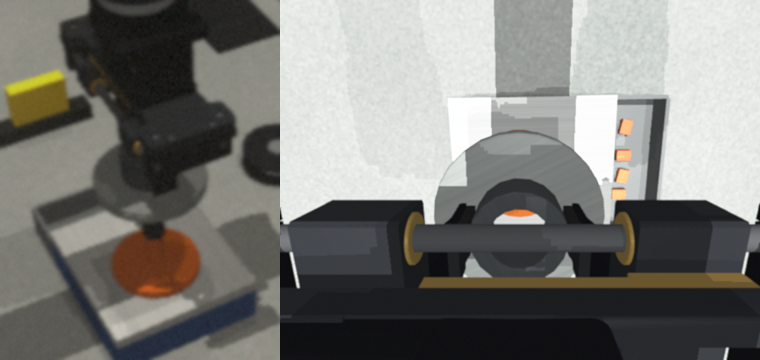

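```bash
python3 -c "
from h import *
print(env.sign_off())"
```

```text
the job is handed in; nothing more can be done
None
```

The job is done and handed in at about 29.7 s of the 72 s allowed; the sign-off gave no verdict.

- **Chips:** I swept all four off the plate with the scraper in one stroke. The last wrist picture shows four chips in the trough.
- **Scraper:** It stands on the bench beyond the trough, and the last side picture shows it upright.
- **Inner lid:** I carried both lids by the knob, lowered them until the load came off, and let go. The cover then measured 65.1 mm high against 65.0 mm expected. After the outer lid was lifted, the orange flange was still in place on the plate.
- **Outer lid:** It is held by its neck at a 51 mm opening, lifted about 109 mm straight up and level. By calculation its rim is about 33 mm above the top of the knob.

Two readings did not quite agree:
- **Lifting force:** It read 2.5–3.0 N, more than the roughly 1.5 N expected for the outer lid alone. The pictures clearly show the inner lid stayed behind.
- **Wrist camera:** It read about 1.7 mm too far in y, which I corrected for using the held objects.

The last wrist reading of the held lid's cover, about 163.5 mm, came from a search window capped at 165 mm. That put the cover itself out of range, so I relied on the arm's own travel and the side picture instead.

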